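# Roll a sample tube onto the reader's scan line and read it

### The arm

A 6-joint arm with a two-finger parallel gripper is mounted at the origin on a cart in front of the work surface, level with it; the furniture and walls round the work are solid. World frame = base frame: x ahead of the robot, y to its left, z up, the work surface at z = 0. Lengths are in m, angles in rad, forces in N, time in s.
With the tool pointing down it reaches from about 0.35 to 0.8 m from the base axis. Payload 7.3 kg.
Tool frame: the origin (TCP) lies midway between the tips of the shut fingers; the grasp point (between the pads) lies 19 mm behind it; z points along the fingers, y is the line along which they close (so a half turn about z gives the same grasp; the last joint's range is limited). The gripper opens to 85 mm and grips with 20 to 120 N. Pads are 22 mm wide; open, the fingers measure 114 mm over their backs; the gripper's body (76 mm by 85 mm) begins 54 mm behind the grasp point. The pads swing forward as they close: fully open they stand 13 mm farther back than shut.
Start: joints at [-1.398, 0.342, 1.524, -0, 1.275, -0.146], TCP at [0.165, -0.499, 0.2] pointing down, gripper open.
Joint ranges: [-2.53, 2.53], [-0.77, 2.02], [0.04, 2.7], [-1, 4.14], [0.28, 2.66], [-3.11, 3.11]. Speed limits (rad/s): [2.57, 2.57, 3.14, 3.14, 3.14, 3.14].

### API

Orientations are given as a rotation vector (axis times angle).
In Python, from plant import * gives the robot as it stands.
- The arm moves only by the tool move_arm, never from a script. Its argument "moves" is one flat list of numbers, 4 for each row, row after row: the shift along the tool's x, y, z in m, then the turn about the tool's z in degrees. In form: [dx, dy, dz, twist, dx, dy, dz, twist, ...]. A call has 1 to 20 rows; each row is the pose to reach, as a shift and turn from the pose commanded when the call began, along the tool's axes at that moment; what a row does not reach only later rows make up. A row lasts 1/8 s, in which the tool goes at most 62.5 mm and 10.7 degrees, less where a joint would pass 70% of its speed; a pose out of reach is approached as far as the arm can. A call with a gripper value outside its range is refused whole. "claw" is the opening in per cent of the stroke, from 0 (shut) to 100 (fully open), set as the call begins (left out, the last holds). The fingers move at their own pace and stop on an object; the grip force is fixed at half the most. Time passes only in rows, so rows that repeat a pose let the fingers close. It gives the time, the measured TCP pose, the force, the opening and the grip force at its end, in the units of the state.
- sense(): the state, without advancing time (a new reading comes with each control period).
- grab_frame(name): name is "scene" or "top"; returns a dict with "frame" (384x512x3 uint8, blue, green, red), "intrinsics" (3x3 intrinsics, pixels), "D" ([k1, k2, p1, p2, k3] as OpenCV has them; the pictures are not rectified), "R" (3x3) and "t" (3): a world point X has camera coordinates R X + t. Camera axes: x right, y down, z forward; pixel columns grow to the right and rows downward; lengths in m; the calibration is good to about 2 mm. A picture is of the moment at which its call begins. There is no depth.
- sign_off(): hands the job in; it is judged then, once.
Trained networks look in a picture, given as the dict that the camera call returned (one of the last four; its "shot" number tells which), for a name from the list of things; names that differ only in an ending like _2 or _b are one class to them, and where a whole thing is asked for, a point or a joint stands for the part that bears it (a point fixed in the world has none). Each returns a list of dicts, best first, with "conf" (0 to 1); they miss things now and then, are a little off and sometimes report something else, mostly with a low value. They report only what shows in the picture. A call takes as long as a camera call.
- cut_out(picture, target): "mask" (384x512 bool, what is visible of it) and "rect" ([left, top, width, height] in pixels, round what is visible of it).
The state is a dict: "time": time; "qpos": joint angles; "joint_velocities": joint speeds; "tau": joint torques, N m; "eef_pos": TCP position; "tcp_rot": TCP orientation; "force": force on the tool from outside, world axes, zero at the start; "ft_torque": the same for the moment, N m; "gripper_width": opening from 0.0 (shut) to 1.0 (fully open); "grasp_force": force on a finger pad.
Only numpy, scipy, OpenCV 4.12 (cv2) and the standard library are available. Lean on these libraries where they do the work, as an engineer would, in place of code of your own. Each camera call takes 0.05 s, during which the arm holds its last target. There are 200 camera calls.

### The job

Of the two tubes lying on the deck of the white code reader, roll the red-capped one with a fingertip on top of it until it lies at rest along the red scan line, then press the green read key fully down and let it come up again. The tube must roll along the deck, not be dragged, pinched or lifted. Leave the blue-capped tube and everything else as it is, and do not press the key before the tube is on the line.

Things in the scene. Friction and masses are not known exactly. Their poses are not given: they have to be found in the camera images.
- reader: White flatbed tube-code reader fixed to the worktop, 206 x 262 mm in plan, turned up to 0.3 rad. Origin on the worktop under its middle; x points away from the robot, y left, z up. Black roll deck, top at z = 30 mm, x = -33 to 53, y = -119 to 119 mm; low white fences round it (tops at z = 37 front, 41 rear, 39 ends). Front apron x = -107 to -39 mm, z = 25 mm, with display and read key.
- scan_line (a point): Middle of the red scan line, on the deck's top face, 30 mm above the worktop and 20 mm behind the reader's origin; axes as the reader's. The line, 2.4 mm wide, runs along x over deck and channel in a 16 mm wide grey window, and shows as red marks on top of the front and rear fences. The grey channel for caps (x = 33 to 63 mm from here) is 3 mm lower than the deck.
- red_tube: Loose red-capped sample tube lying on the deck, 99 mm long, about 22 g; body 15.2 mm in diameter, cap 18 mm, at the far end over the channel. Origin on its axis at the pointed end, near the robot; z runs to the cap, x and y turn as it rolls. Starts 55 to 85 mm left or right of the line, nearly parallel to it. It has rolling resistance and stops soon when let go.
- red_tube_mid (a point): Point on the red-capped tube's axis 45 mm from its pointed end (middle of the body), 7.6 mm above the deck; the tube's top is 15.2 mm above the deck. A fingertip pressed lightly on top here (2 to 5 N) and moved sideways rolls the tube half as far as the fingertip goes.
- blue_tube: The other tube on the deck, blue cap, same size and posture, 55 to 85 mm from the line on the other side. To be left alone.
- blue_tube_mid (a point): Point on the blue-capped tube's axis 45 mm from its pointed end.
- read_key (a joint): Travel of the green read key: 0 up, 0.005 m fully down. It springs back; starts to move at about 1.2 N, fully down at 4 N.
- read_key_top (a point): Centre of the top face of the green read key, 24 x 36 mm (long side across the reader), in a grey bezel 36 x 48 mm whose top is 31 mm above the worktop; 71 mm in front and 66 mm right of the reader's origin, 40 mm above the worktop when up. Pressed straight down.
- bottle: White reagent bottle with red cap, 75 mm in diameter, 164 mm high, standing behind the reader; origin at the centre of its underside. Bystander.
- timer: Small white lab timer 70 x 66 x 16 mm on the worktop at left; origin under its centre. Bystander.
- bulb: Orange rubber bulb, 57 mm wide, 62 mm high, on the worktop at right; origin under its centre. Bystander.

How it is judged:
On the way, in this order (a step that is already met when the one before it is completed fails the run):
1. the red-capped tube has rolled over by half a turn on the deck (angle between red_tube's own x axis and vertical below 0.8 rad and z of red_tube_mid in the frame of scan_line below 0.012 m), for 0.03 s.
2. the red-capped tube rests along the scan line (y of red_tube_mid in the frame of scan_line between -0.006 and 0.006 m and x of red_tube_mid in the frame of scan_line between -0.018 and 0.018 m and angle between the z axis of red_tube and the x axis of scan_line, either way round below 0.17 rad and z of red_tube_mid in the frame of scan_line below 0.012 m and linear speed of red_tube below 0.01 m/s and angular speed of red_tube below 0.5 rad/s), for 0.2 s.
3. the read key is pressed fully down while the tube is on the line (value of joint read_key above 0.004 m and y of red_tube_mid in the frame of scan_line between -0.006 and 0.006 m and x of red_tube_mid in the frame of scan_line between -0.018 and 0.018 m and angle between the z axis of red_tube and the x axis of scan_line, either way round below 0.17 rad and z of red_tube_mid in the frame of scan_line below 0.012 m), for 0.03 s.
At the end, for the whole second after the job is handed in: The red-capped tube rests on the deck along the scan line: middle within 6 mm of the line sideways and 18 mm of its middle lengthways, axis within 10 degrees of it; the read key is up again (within 1 mm); the blue-capped tube is within 12 mm of where it lay (all of step 2 and value of joint read_key below 0.001 m and distance of blue_tube_mid from where it was at the start of the episode below 0.012 m); the robot touches nothing.
It fails at once if the red-capped tube was lifted (its middle more than 12 mm above where it lies on the deck) (z of red_tube_mid in the frame of scan_line above 0.02 m).
It fails at once if the read key was pressed while the tube was away from the line (value of joint read_key above 0.003 m and (y of red_tube_mid in the frame of scan_line above 0.01 m or y of red_tube_mid in the frame of scan_line below -0.01 m)).
It fails at once if the blue-capped tube was moved by more than 12 mm (distance of blue_tube_mid from where it was at the start of the episode above 0.012 m).
It fails at once if the bottle, the timer or the bulb was moved by more than 20 mm (distance of any of bottle, timer, bulb from where it was at the start of the episode above 0.02 m).
It also fails if it takes over 51 s, if anything falls off the work surface, if the arm or the gripper's body presses on something with over 40 N, if the wrist force passes 120 N, or if a joint passes its speed limit or range.

## Working session

There is one attempt and no reset: what is moved stays moved. The work goes in short steps, Python scripts to look and compute and a tool call to move; the robot and the scene stay as the last step left them, time stands still between calls to the robot, and variables do not carry over. Pictures are saved under pics/ and viewed, at most 10 in all, crops included, and the job is handed in when it is done.

Besides the shell and the picture viewer there is one more tool, called after "Request:" in YAML: its name, and indented under it one key for each argument. move_arm: Moves the arm, as the interface text tells. Its arguments: {"type":"object","properties":{"moves":{"type":"array"},"claw":{"type":"number"}},"required":["moves"]}

```bash
mkdir -p pics; python3 - <<'E'
from plant import *
import cv2,numpy as np
a=grab_frame("top");b=grab_frame("scene")
cv2.imwrite("pics/top.png",a["frame"]);cv2.imwrite("pics/scene.png",b["frame"])
for p in(a,b):
  print(p["intrinsics"],p["D"],p["R"],p["t"],-p["R"].T@p["t"])
  for n in["reader","red_tube","blue_tube","read_key"]:
    for r in cut_out(p,n)[:2]: print(n,r["conf"],r["rect"])
s=sense();print(s)
E
```

```text
[[371.31099711   0.         259.42873458]
 [  0.         371.31099711 190.49257489]
 [  0.           0.           1.        ]] [-0.03757673  0.          0.          0.          0.        ] [[ 0.01425186 -0.99973555  0.01804763]
 [-0.99421716 -0.01608993 -0.10617607]
 [ 0.10643837 -0.01643006 -0.99418355]] [-0.00326182  0.58141231  1.02049798] [0.46947644 0.02286076 1.07635324]
reader 0.75 [213.5, 165.7, 93.1, 74.9]
reader 0.45 [240.3, 173.6, 6.5, 33.6]
red_tube 0.48 [237.1, 176.8, 7.7, 31.7]
blue_tube 0.68 [289.8, 172.8, 3.4, 34.6]
read_key 0.7 [279.7, 224.9, 12.7, 7.9]
[[392.25926958   0.         252.4152775 ]
 [  0.         392.25926958 192.9668636 ]
 [  0.           0.           1.        ]] [-0.05202065  0.          0.          0.          0.        ] [[-0.78147752 -0.62352459 -0.02258235]
 [-0.30380399  0.4118788  -0.8591036 ]
 [ 0.54497341 -0.66450954 -0.51130328]] [0.46266259 0.2383572  0.94122188] [-0.07896662  0.81575815  0.69647137]
reader 0.83 [209.2, 181.7, 106.1, 66.6]
red_tube 0.63 [232.6, 207.1, 20.9, 9.6]
blue_tube 0.53 [260.3, 184.4, 23.9, 13.0]
{'time': 0.5, 'qpos': array([-1.39797139e+00,  3.42048892e-01,  1.52415908e+00,  1.98117355e-05,
        1.27537225e+00, -1.46008440e-01]), 'joint_velocities': array([-0.0004192 , -0.00131304,  0.00043724,  0.00040074,  0.00098514,
       -0.00011098]), 'tau': array([-1.14754410e-03, -4.33242381e+01, -2.46105695e+01, -1.75596833e-04,
        8.90237625e-04,  9.77482841e-07]), 'eef_pos': array([ 0.16458941, -0.49853475,  0.19987545]), 'tcp_rot': array([3.10174683e+00, 4.98692818e-01, 3.00310965e-05]), 'force': array([ 0.33216953, -0.16952772,  0.36886383]), 'ft_torque': array([-0.008375  ,  0.00260483, -0.0190944 ]), 'grasp_force': 0.0, 'gripper_width': 1.004638636169054}
```

```bash
python3 - <<'E'
import cv2
a=cv2.imread("pics/top.png")[150:255,195:325]
cv2.imwrite("pics/topc.png",cv2.resize(a,None,fx=5.7,fy=5.7,interpolation=cv2.INTER_CUBIC))
a=cv2.imread("pics/scene.png")[165:265,195:330]
cv2.imwrite("pics/scenec.png",cv2.resize(a,None,fx=5.7,fy=5.7,interpolation=cv2.INTER_CUBIC))
E
```

```text
(no output)
```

View pics/topc.png

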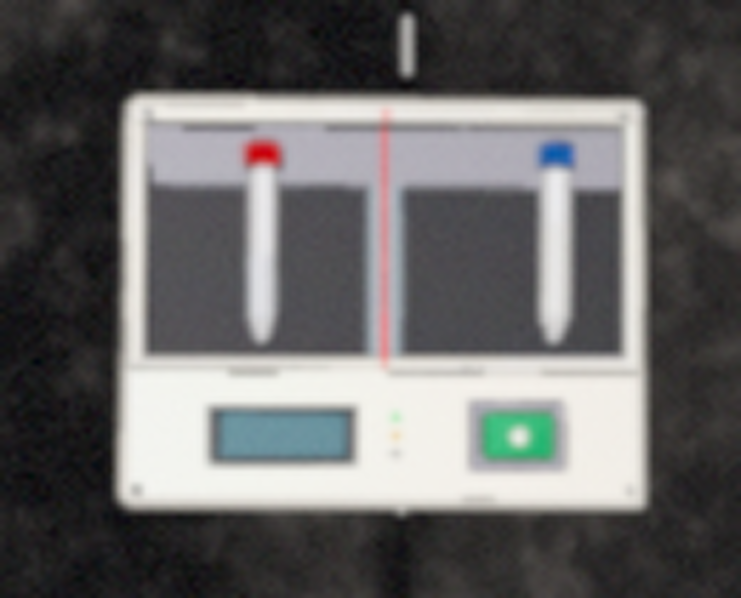

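View pics/scenec.png

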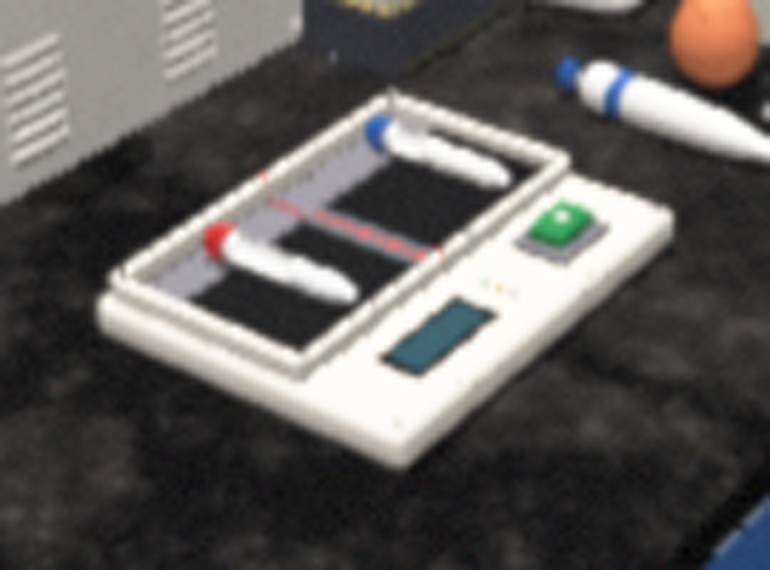

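```bash
cat > h.py <<'E'
import numpy as np,cv2
from scipy.optimize import least_squares
def cal(p): return p["intrinsics"],np.array(p["D"]),np.array(p["R"]),np.array(p["t"])
def proj(p,X):
    K,D,R,t=cal(p);return cv2.projectPoints(np.array(X,float).reshape(-1,1,3),cv2.Rodrigues(R)[0],t,K,D)[0][:,0]
def back(p,uv,z):
    K,D,R,t=cal(p);n=cv2.undistortPoints(np.array(uv,float).reshape(-1,1,2),K,D)[:,0]
    d=np.c_[n,np.ones(len(n))]@R;C=-R.T@t
    return C+d*((z-C[2])/d[:,2])[:,None]
def w(q,P):
    P=np.array(P,float);c,s=np.cos(q[2]),np.sin(q[2])
    return np.c_[q[0]+c*P[:,0]-s*P[:,1],q[1]+s*P[:,0]+c*P[:,1],P[:,2]]
def inv(q,X):
    d=np.array(X)[:,:2]-q[:2];c,s=np.cos(q[2]),np.sin(q[2]);return np.c_[c*d[:,0]+s*d[:,1],-s*d[:,0]+c*d[:,1]]
E
python3 - <<'E'
from plant import *
from h import *
a=grab_frame("top");b=grab_frame("scene")
ct=lambda L:(np.array(L,float)+.5)/5.7-.5+[195,150]
cs=lambda L:(np.array(L,float)+.5)/5.7-.5+[195,165]
P=[[-.071,-.066,.040],[-.036,0,.037],[-.107,.131,.025],[-.107,-.131,.025],[.099,.131,.041],[.099,-.131,.041]]
ut=ct([[518,436],[385,362],[118,508],[648,510],[122,97],[645,100]])
Ps=[[-.071,-.066,.040],[-.036,0,.037],[.091,0,.041],[.099,-.131,.041]]
us=cs([[563,219],[434,253],[264,175],[392,93]])
def f(q,sep=False):
    r1=proj(a,w(q,P))-ut;r2=proj(b,w(q,Ps))-us
    if sep: print(r1.round(1).tolist(),r2.round(1).tolist())
    return np.r_[r1.ravel(),r2.ravel()]
q=least_squares(f,[.45,0,0],loss="soft_l1").x;f(q,True);print("reader",q)
qt=least_squares(lambda q:(proj(a,w(q,P))-ut).ravel(),[.45,0,0]).x;print("top only",qt)
np.save("q.npy",q)
for n,L in(("red",[[262,145],[261,341]]),("blue",[[557,145],[553,341]])):
    X=back(a,ct(L),.0376);print(n,X.round(4).tolist(),inv(q,X).round(4).tolist(),inv(qt,X).round(4).tolist())
L=back(a,ct([[386,115],[385,362]]),.039);print("line",inv(q,L),L)
print(back(b,cs([[218,240],[350,293]]),.038),"key",w(q,P[:1]))
print(proj(a,w(q,[[.02,.119,.03]])))
E
```

```text
[[0.1, 0.4], [-0.3, 0.7], [-0.3, 0.3], [-0.2, 0.5], [-0.2, -1.1], [0.7, -0.7]] [[0.1, -0.5], [1.4, 0.0], [-0.7, 0.0], [-0.8, -2.1]]
reader [ 0.55121289 -0.00182401  0.00802652]
top only [ 0.55123922 -0.00186323  0.01248446]
red [[0.6237, 0.0596, 0.0376], [0.5266, 0.0582, 0.0376]] [[0.073, 0.0609], [-0.0241, 0.0602]] [[0.0733, 0.0606], [-0.0239, 0.0604]]
blue [[0.6262, -0.0868, 0.0376], [0.5288, -0.0853, 0.0376]] [[0.0743, -0.0856], [-0.0231, -0.0833]] [[0.0739, -0.0859], [-0.0235, -0.0831]]
line [[ 0.08839842 -0.00046716]
 [-0.03403907 -0.00063897]] [[ 0.6396122  -0.00158163  0.039     ]
 [ 0.51718005 -0.00273617  0.039     ]]
[[0.61986842 0.06134269 0.038     ]
 [0.53036913 0.05877671 0.038     ]] key [[ 0.48074492 -0.06839176  0.04      ]]
[[219.85541003 193.80987198]]
```

View pics/top.png

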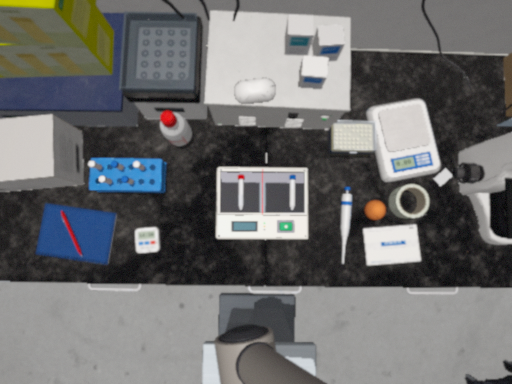

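View pics/scene.png

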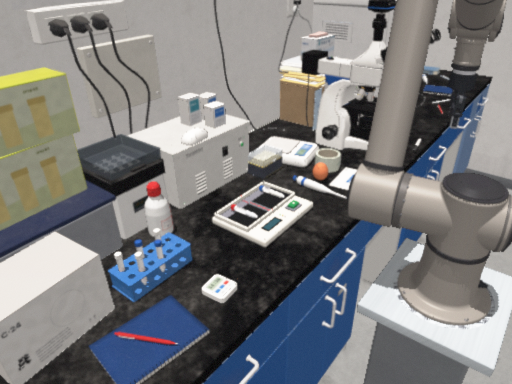

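Request:
move_arm:
  claw: 0
  moves: [0.04,-0.029,0,-5,0.08,-0.058,0,-10,0.12,-0.087,0,-15,0.16,-0.117,0,-20,0.2,-0.146,0,-26,0.24,-0.175,0,-32,0.28,-0.204,0,-38,0.32,-0.234,0,-44,0.36,-0.263,0,-50,0.4,-0.292,0,-56,0.44,-0.321,0,-60,0.48,-0.35,0,-64,0.52,-0.38,0,-68,0.5633,-0.4096,0.03,-72.1,0.5633,-0.4096,0.08,-72.1,0.5633,-0.4096,0.12,-72.1,0.5633,-0.4096,0.135,-72.1,0.5633,-0.4096,0.135,-72.1,0.5633,-0.4096,0.135,-72.1]

```text
time: 2.98
eef_pos: [0.5724, 0.0667, 0.0667]
tcp_rot: [2.213, 2.226, 0.004]
force: [-0.4, -0.3, -0.4]
gripper_width: 0.004
grasp_force: 0.0
```

```bash
python3 - <<'E'
from plant import *
from h import *
b=grab_frame("scene");s=sense();print(s["eef_pos"],s["force"],s["tcp_rot"])
cv2.imwrite("pics/s2.png",cv2.resize(b["frame"][150:250,190:325],None,fx=5.7,fy=5.7,interpolation=cv2.INTER_CUBIC))
p=s["eef_pos"];print((proj(b,[p,p-[0,0,p[2]-.0452]])-[190,150])*5.7)
E
```

```text
[0.57243297 0.06676951 0.06679966] [0.49391945 0.71480718 0.4301191 ] [2.21281152 2.22634295 0.0038003 ]
[[302.81416205 310.6942087 ]
 [304.23008227 345.06476281]]
```

View pics/s2.png

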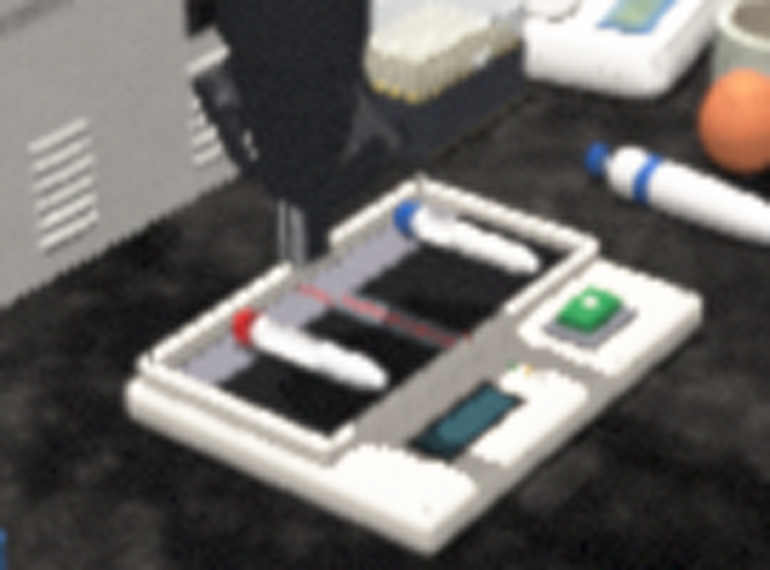

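```bash
python3 - <<'E'
from plant import *
from h import *
b=grab_frame("scene");a=grab_frame("top")
for n,p,(r,c) in(("scene",b,(150,190)),("top",a,(150,195))):
    o=cv2.imread(f"pics/{n}.png");d=np.abs(o.astype(int)-p["frame"]).max(2)
    im=np.vstack([p["frame"][r:r+100,c:c+135],cv2.cvtColor((d[r:r+100,c:c+135]*3).clip(0,255).astype(np.uint8),cv2.COLOR_GRAY2BGR)])
    if n=="scene": L=im
im=np.hstack([L,im]);im=cv2.resize(im,None,fx=2.9,fy=2.9,interpolation=cv2.INTER_CUBIC);cv2.imwrite("pics/d.png",im)
p=sense()["eef_pos"];print((proj(b,[p])-[190,150])*2.9,(proj(a,[p])-[195,150])*2.9)
E
```

```text
[[154.3239517  158.49890653]] [[122.39851194 122.23798503]]
```

View pics/d.png

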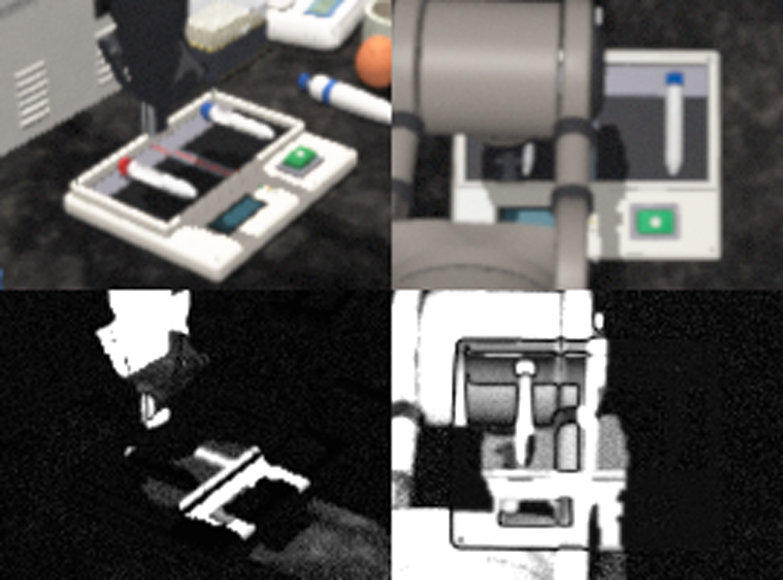

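Request:
move_arm:
  moves: [0,0,0.006,0,0,0,0.012,0,0,0,0.015,0,0,0,0.015,0,0,0,0.015,0]

```text
time: 3.75
eef_pos: [0.5712, 0.0669, 0.0499]
tcp_rot: [2.214, 2.228, 0.0]
force: [-0.2, -0.2, -1.2]
gripper_width: -0.0
grasp_force: 0.0
```

```bash
python3 - <<'E'
from plant import *
from h import *
b=grab_frame("scene");a=grab_frame("top")
im=np.hstack([p["frame"][r:r+75,c:c+75] for p,r,c in((b,160,205),(a,155,205))])
cv2.imwrite("pics/e.png",cv2.resize(im,None,fx=5.3,fy=5.3,interpolation=cv2.INTER_CUBIC))
s=sense();p=s["eef_pos"];print(s["time"],p,s["force"],(proj(b,[p])-[205,160])*5.3,(proj(a,[p])-[205,155])*5.3)
E
```

```text
3.85 [0.57122035 0.06695178 0.05000706] [0.43610607 0.29277898 0.02998652] [[204.52386717 261.62586015]] [[171.70290495 201.68405587]]
```

View pics/e.png

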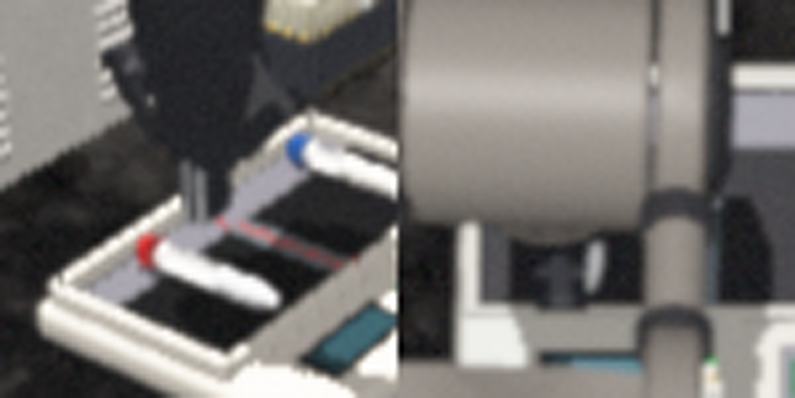

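Request:
move_arm:
  moves: [0,0,0.003,0,0,0,0.005,0,0,0,0.006,0,0,0,0.006,0]

```text
time: 4.35
eef_pos: [0.571, 0.067, 0.0437]
tcp_rot: [-2.214, -2.228, 0.0]
force: [0.3, 0.7, -0.1]
gripper_width: -0.001
grasp_force: 0.0
```

Request:
move_arm:
  moves: [0,0,-0.005,0,-0.003,0,-0.006,0,-0.008,0,-0.006,0,-0.008,0,-0.003,0,-0.008,0,-0.001,0,-0.008,0,0,0,-0.008,0,0,0]

```text
time: 5.22
eef_pos: [0.5711, 0.059, 0.0437]
tcp_rot: [-2.214, -2.229, 0.0]
force: [-1.1, -0.1, -1.3]
gripper_width: -0.004
grasp_force: 0.0
```

```bash
python3 - <<'E'
from plant import *
from h import *
b=grab_frame("scene");a=grab_frame("top")
im=np.hstack([p["frame"][r:r+50,c:c+50] for p,r,c in((b,180,220),(a,175,210))])
cv2.imwrite("pics/f.png",cv2.resize(im,None,fx=8,fy=8,interpolation=cv2.INTER_CUBIC))
s=sense();p=s["eef_pos"];print(s["time"],p,s["force"],(proj(b,[p])-[220,180])*8,(proj(a,[p])-[210,175])*8)
E
```

```text
5.325 [0.571171   0.05902216 0.0438595 ] [ 0.13658435 -0.30058133  0.60005957] [[202.70723278 239.33333627]] [[242.62124197 146.68234131]]
```

View pics/f.png

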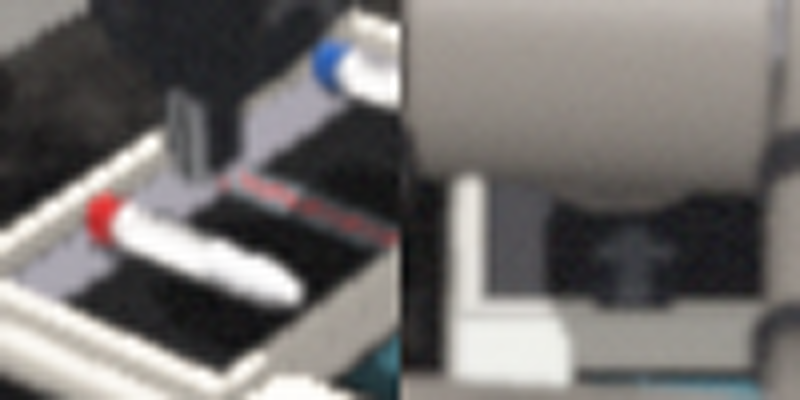

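Request:
move_arm:
  moves: [0,0,0.006,0,0,0,0.01,0,0,0,0.012,0,0,0,0.012,0,0,0,0.012,0]

```text
time: 5.95
eef_pos: [0.5712, 0.0589, 0.0319]
tcp_rot: [2.214, 2.228, 0.0]
force: [-0.4, 0.8, -0.2]
gripper_width: 0.002
grasp_force: 0.0
```

Request:
move_arm:
  moves: [0,0,0.001,0,0,0,0.002,0,0,0,0.002,0]

```text
time: 6.32
eef_pos: [0.5711, 0.0589, 0.0298]
tcp_rot: [-2.214, -2.228, 0.0]
force: [-0.0, -0.7, -0.3]
gripper_width: -0.0
grasp_force: 0.0
```

Request:
move_arm:
  moves: [0,0,0.001,0,0,0,0.002,0,0,0,0.002,0]

```text
time: 6.7
eef_pos: [0.5711, 0.059, 0.0277]
tcp_rot: [-2.214, -2.228, 0.0]
force: [-0.4, -0.3, 0.4]
gripper_width: -0.003
grasp_force: 0.0
```

Request:
move_arm:
  moves: [0,0,0.001,0,0,0,0.001,0,0,0,0.001,0]

```text
time: 7.08
eef_pos: [0.5712, 0.0589, 0.0269]
tcp_rot: [2.214, 2.228, -0.0]
force: [0.2, -0.5, 0.6]
gripper_width: -0.006
grasp_force: 0.0
```

Request:
move_arm:
  moves: [0,0,0.001,0,0,0,0.001,0,0,0,0.001,0]

```text
time: 7.45
eef_pos: [0.5712, 0.059, 0.0259]
tcp_rot: [2.214, 2.228, -0.0]
force: [1.2, -0.1, 1.0]
gripper_width: -0.003
grasp_force: 0.0
```

Request:
move_arm:
  moves: [0,0,0.001,0,0,0,0.001,0,0,0,0.001,0]

```text
time: 7.82
eef_pos: [0.5712, 0.0589, 0.0249]
tcp_rot: [2.214, 2.228, -0.0]
force: [-0.0, -0.3, -0.1]
gripper_width: -0.001
grasp_force: 0.0
```

Request:
move_arm:
  moves: [0,0,0.001,0,0,0,0.001,0,0,0,0.001,0]

```text
time: 8.2
eef_pos: [0.5712, 0.0589, 0.0239]
tcp_rot: [2.214, 2.228, -0.0]
force: [0.4, -0.6, 0.2]
gripper_width: 0.0
grasp_force: 0.0
```

Request:
move_arm:
  moves: [0,0,0.0005,0,0,0,0.0005,0,0,0,0.0005,0]

```text
time: 8.57
eef_pos: [0.5712, 0.0589, 0.0234]
tcp_rot: [2.214, 2.228, -0.0]
force: [0.9, 0.6, 0.4]
gripper_width: -0.002
grasp_force: 0.0
```

```bash
python3 - <<'E'
from plant import *
from h import *
F=[]
for i in range(6):
    b=grab_frame("scene");F.append(sense()["force"])
print(np.mean(F,0),np.std(F,0),sense()["eef_pos"])
cv2.imwrite("pics/g.png",cv2.resize(b["frame"][180:230,220:270],None,fx=10,fy=10,interpolation=cv2.INTER_CUBIC))
E
```

```text
[-0.21216775  0.08266058  0.28513211] [0.6355482  0.20164546 0.42448191] [0.57114696 0.05893402 0.02337339]
```

View pics/g.png

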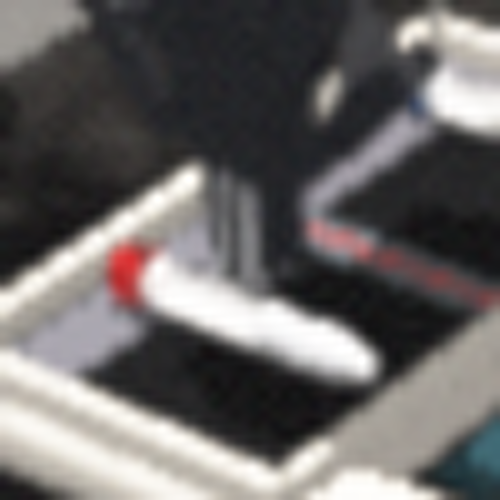

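Request:
move_arm:
  moves: [0,0,0.001,0,0,0,0.002,0,0,0,0.002,0,0,0,0.002,0]

```text
time: 9.38
eef_pos: [0.5712, 0.0589, 0.0213]
tcp_rot: [2.214, 2.229, -0.0]
force: [0.9, -0.4, 0.5]
gripper_width: -0.005
grasp_force: 0.0
```

Request:
move_arm:
  moves: [0,0,0.001,0,0,0,0.001,0,0,0,0.001,0]

```text
time: 9.75
eef_pos: [0.5711, 0.0589, 0.0204]
tcp_rot: [2.214, 2.229, -0.0]
force: [0.7, -0.7, -1.2]
gripper_width: -0.001
grasp_force: 0.0
```

Request:
move_arm:
  moves: [0,0,0.001,0,0,0,0.001,0,0,0,0.001,0]

```text
time: 10.12
eef_pos: [0.5711, 0.0589, 0.0194]
tcp_rot: [2.214, 2.228, -0.0]
force: [-0.2, -0.4, 0.2]
gripper_width: 0.004
grasp_force: 0.0
```

Request:
move_arm:
  moves: [0,0,0.001,0,0,0,0.001,0,0,0,0.001,0]

```text
time: 10.5
eef_pos: [0.5712, 0.0589, 0.0184]
tcp_rot: [2.214, 2.228, -0.0]
force: [0.1, 0.1, 0.3]
gripper_width: -0.002
grasp_force: 0.0
```

Request:
move_arm:
  moves: [0,0,0.001,0,0,0,0.001,0,0,0,0.001,0]

```text
time: 10.88
eef_pos: [0.5712, 0.059, 0.0174]
tcp_rot: [2.214, 2.229, -0.0]
force: [-0.4, -0.2, -0.0]
gripper_width: -0.0
grasp_force: 0.0
```

Request:
move_arm:
  moves: [0,0,0.001,0,0,0,0.001,0,0,0,0.001,0]

```text
time: 11.25
eef_pos: [0.5712, 0.0589, 0.0164]
tcp_rot: [2.214, 2.228, -0.0]
force: [-0.3, 0.0, 0.4]
gripper_width: 0.002
grasp_force: 0.0
```

```bash
python3 - <<'E'
from plant import *
from h import *
F=[]
o=cv2.imread("pics/scene.png")
for i in range(4):
    b=grab_frame("scene");F.append(sense()["force"])
print(np.mean(F,0),np.std(F,0),sense()["eef_pos"])
f=b["frame"].astype(int)
# compact brightness map around the tip/tube
p=sense()["eef_pos"].copy();p[2]=.0452;u=proj(b,[p])[0];print(u)
c,r=u.round().astype(int)
print("before\n",o[r-10:r+10,c-7:c+12].max(2));print("now\n",f[r-10:r+10,c-7:c+12].max(2))
E
```

```text
[ 0.27218529 -0.09043973  0.49751613] [0.75978098 0.49057737 0.43400093] [0.57114966 0.05892572 0.01637693]
[245.34994377 209.53530129]
before
 [[170 163 160 148 161 179 181 180 173 171 173 171 167 152 125  88  54  40
   38]
 [158 151 160 155 167 180 182 193 197 181 170 171 174 145 107  74  49  45
   42]
 [146 152 169 171 171 169 169 185 193 179 173 163 184 182 152 124 102  85
   68]
 [157 168 172 174 173 173 175 169 163 141 134 138 159 177 179 181 174 149
  124]
 [171 173 172 172 173 173 170 163 135  88  75  90 110 126 154 179 181 180
  180]
 [175 174 172 173 172 168 139 120  85  50  44  48  57  72  99 124 139 159
  178]
 [185 175 177 175 166 136  88  60  47  42  38  36  45  43  53  69  92 110
  126]
 [219 197 198 187 143  98  55  37  39  41  39  41  39  40  38  41  51  57
   71]
 [242 233 228 215 182 148  90  53  46  40  36  42  39  39  39  42  39  40
   43]
 [251 248 245 238 231 210 168 126 103  84  66  43  41  42  36  42  41  40
   39]
 [250 251 251 250 247 241 229 211 213 219 166 101  60  43  40  36  39  40
   37]
 [219 238 250 251 251 250 248 244 247 250 240 211 151 102  88  64
[... 1590 characters left out ...]
 233 243 250 241 213 148  98  82  57  34  23
   21]
 [104 160 211 232 247 251 251 246 248 250 251 249 238 227 218 162  96  47
   23]
 [ 45  62  93 132 188 222 236 234 230 240 246 250 251 252 251 241 214 131
   56]
 [ 39  36  35  49  72 109 152 171 174 201 222 237 245 249 251 252 250 227
  136]
 [ 31  32  20  26  25  37  54  74  98 130 162 203 224 231 241 248 250 247
  231]
 [ 26  25  23  25  27  21  23  29  41  59  97 138 157 176 203 219 228 240
  244]
 [ 34  26  24  23  24  27  20  25  23  27  35  52  73  98 130 146 158 181
  194]
 [ 36  30  25  27  22  26  23  25  27  26  23  23  30  39  56  71  76  80
   86]
 [ 41  36  25  24  22  20  24  23  24  22  25  20  27  22  27  27  29  33
   47]]
```

Request:
move_arm:
  moves: [0,0,0.0005,0,0,0,0.001,0,0,0,0.001,0]

```text
time: 11.82
eef_pos: [0.5711, 0.0589, 0.0153]
tcp_rot: [-2.214, -2.228, 0.0]
force: [-0.5, 0.5, 0.6]
gripper_width: 0.001
grasp_force: 0.0
```

Request:
move_arm:
  moves: [0,0,0.0005,0,0,0,0.001,0,0,0,0.001,0]

```text
time: 12.2
eef_pos: [0.5711, 0.0589, 0.0143]
tcp_rot: [-2.214, -2.229, 0.0]
force: [-0.1, -0.1, 0.2]
gripper_width: 0.001
grasp_force: 0.0
```

Request:
move_arm:
  moves: [0,0,0.0005,0,0,0,0.001,0,0,0,0.001,0]

```text
time: 12.58
eef_pos: [0.5713, 0.0589, 0.0137]
tcp_rot: [2.214, 2.228, 0.0]
force: [-1.1, -0.6, 3.8]
gripper_width: 0.005
grasp_force: 2.1
```

Request:
move_arm:
  moves: [0,0,0.0005,0,0,0,0.001,0,0,0,0.001,0]

```text
time: 12.95
eef_pos: [0.5714, 0.0589, 0.0135]
tcp_rot: [2.214, 2.228, 0.001]
force: [-3.8, -0.4, 10.2]
gripper_width: 0.004
grasp_force: 5.6
```

```bash
python3 - <<'E'
from plant import *
from h import *
F=[]
for i in range(3):
    b=grab_frame("scene");F.append(sense()["force"])
print(np.mean(F,0),np.std(F,0),sense()["eef_pos"])
f=b["frame"].astype(int)
print(f[200:224,238:262].max(2))
for n in ("red_tube",):
    for r in cut_out(b,n)[:1]: print(r["conf"],r["rect"])
E
```

```text
[-3.16353198 -0.16500788 11.00594553] [0.53524721 0.24821903 0.19977597] [0.57134742 0.05895524 0.01353804]
[[172 152 102  76  82  46  48  42  39  38  41  41  45  57  49  44  39  39
   42  41  42  38  35  31]
 [161 146 120  91  95  67  91  61  40  40  42  46  76 115 100  71  51  45
   43  39  40  41  32  25]
 [149 151 135  95  98  80 116  88  49  39  42  45 100 174 156 126 107  85
   68  46  38  38  24  20]
 [158 166 137  97 109  84 122 106  51  40  38  49  95 176 182 182 174 150
  120  69  44  35  27  24]
 [175 170 137  95 116  83 123 116  55  42  37  43  74 125 155 181 182 171
  130  86  70  63  54  40]
 [175 167 138  90 116  86 122 116  57  40  38  42  47  73  99 123 125 135
  106  98 107 107  82  65]
 [180 154 152  98 117  84 124 116  56  39  37  38  35  38  47  60  65  69
   71  85 107 106  95  96]
 [213 184 194 135 119  81 121 118  57  37  40  40  32  23  25  25  31  33
   40  54  67  78  87  96]
 [243 234 227 179 127  78 124 117  58  43  38  41  27  26  21  25  24  26
   23  29  40  56  65  69]
 [251 250 245 227 143  90 126 122  72  67  63  41  28  20  19  22  27  22
   24  26
[... 732 characters left out ...]
26  24  26  20  21  28  25  23  29  37  48  68 105 132 146 159 181
  195 129  53  56  91 138]
 [ 38  33  27  26  24  21  25  22  25  26  25  23  29  37  57  72  76  81
   89  74  75 127 143 164]
 [ 42  36  25  24  24  24  23  26  21  27  25  18  21  22  26  28  33  34
   48  86 133 164 168 165]
 [ 42  38  35  25  24  24  20  21  27  23  28  24  24  19  23  27  29  54
   92 139 166 169 167 164]
 [ 44  37  40  34  32  24  24  24  26  25  22  23  24  25  28  37  74 123
  143 165 168 166 162 159]
 [105  73  43  37  40  29  30  27  27  22  20  27  23  25  43  84 134 165
  167 166 167 165 164 160]
 [228 186 110  76  50  38  34  34  24  27  23  21  38  77 110 139 166 169
  166 166 166 165 164 163]]
```

Request:
move_arm:
  moves: [0,0,-0.001,0,0,0,-0.001,0,-0.002,0,-0.001,0,-0.004,0,-0.001,0,-0.006,0,-0.001,0,-0.008,0,-0.001,0,-0.01,0,-0.001,0,-0.012,0,-0.001,0,-0.014,0,-0.001,0,-0.014,0,-0.001,0]

```text
time: 14.4
eef_pos: [0.5716, 0.0448, 0.0136]
tcp_rot: [2.214, 2.228, 0.001]
force: [-0.8, -1.6, 5.3]
gripper_width: 0.003
grasp_force: 2.6
```

```bash
cat >> h.py <<'E'
def tube(b,q,who="red_tube"):
    "fit axis of the white tube in the scene picture: shift/yaw by template of bright mask"
    from plant import cut_out
    r=cut_out(b,who)
    if not r: print("none");return
    m=r[0]["mask"];ys,xs=np.nonzero(m);c=np.array([xs.mean(),ys.mean()])
    v=np.linalg.svd(np.c_[xs,ys]-c,full_matrices=False)[2][0]
    X=back(b,[c-20*v/2,c,c+20*v/2],.0376);R=inv(q,X)
    d=R[2]-R[0];print(who,"conf",r[0]["conf"],"npix",len(xs),"rect",r[0]["rect"],"centre in reader",R[1].round(4),"yaw",round(float(np.arctan(d[1]/d[0])),3))
E
python3 - <<'E'
from plant import *
from h import *
q=np.load("q.npy")
F=[]
for i in range(2):
    b=grab_frame("scene");F.append(sense()["force"])
print(np.mean(F,0),sense()["eef_pos"],sense()["time"])
tube(b,q);tube(b,q,"blue_tube")
E
```

```text
[-1.26176405 -0.77909939  5.72993194] [0.57154846 0.04477835 0.01364101] 14.5
red_tube conf 0.64 npix 133 rect [235.9, 204.2, 20.9, 10.2] centre in reader [0.0334 0.0528] yaw 0.014
blue_tube conf 0.4 npix 72 rect [265.9, 187.1, 15.3, 12.2] centre in reader [ 0.0163 -0.085 ] yaw 0.027
```

Request:
move_arm:
  moves: [0,0,-0.005,0,0,0,-0.008,0,0.0145,0,-0.008,0,0.0145,0,-0.006,0,0.0145,0,-0.003,0,0.0145,0,-0.0015,0,0.0145,0,-0.0002,0,0.0145,0,-0.0002,0,0.0125,0,-0.0002,0,0.0095,0,-0.0002,0,0.0065,0,-0.0002,0,0.0035,0,-0.0002,0,0.0005,0,-0.0002,0,-0.0025,0,-0.0002,0,-0.0055,0,-0.0002,0,-0.0085,0,-0.0002,0,-0.0115,0,-0.0002,0,-0.0145,0,-0.0002,0,-0.0145,0,-0.0002,0]

```text
time: 16.98
eef_pos: [0.5716, 0.0301, 0.0137]
tcp_rot: [2.214, 2.228, 0.0]
force: [-1.3, -0.0, 5.3]
gripper_width: 0.0
grasp_force: 2.4
```

```bash
cat > look.py <<'E'
from plant import *
from h import *
q=np.load("q.npy");F=[]
for i in range(2):
    b=grab_frame("scene");F.append(sense()["force"])
print(np.mean(F,0),sense()["eef_pos"],sense()["time"])
tube(b,q);tube(b,q,"blue_tube")
E
python3 look.py
```

```text
[-0.74272576 -0.67927388  4.89044942] [0.57156547 0.03030434 0.01364985] 17.075
none
none
```

```bash
cat >> h.py <<'E'
def white(p,f,q):
    "white tube body pixels on the deck, back-projected to axis height; (x0,y) line fit in reader frame"
    vv,uu=np.nonzero(f.min(2)>130);R=inv(q,back(p,np.c_[uu,vv],.0376))
    k=(R[:,0]>-.02)&(R[:,0]<.05)&(R[:,1]>-.04)&(R[:,1]<.105);R=R[k]
    a=np.polyfit(R[:,0],R[:,1],1);return len(R),R[:,0].min().round(4),R[:,0].max().round(4),"y at x=.02:",np.polyval(a,.02).round(4),"yaw",a[0].round(3)
E
cat >> look.py <<'E'
print("start",white(b,cv2.imread("pics/scene.png"),q));print("now",white(b,b["frame"],q))
E
python3 look.py
```

```text
[-0.47132723 -0.15044849  5.21812981] [0.5715377  0.03049691 0.01365501] 17.275
none
blue_tube conf 0.42 npix 80 rect [265.9, 186.4, 15.9, 12.2] centre in reader [ 0.0171 -0.0857] yaw -0.018
start (138, np.float64(-0.0192), np.float64(0.05), 'y at x=.02:', np.float64(0.0504), 'yaw', np.float64(-0.291))
now (112, np.float64(-0.0199), np.float64(0.0499), 'y at x=.02:', np.float64(0.0443), 'yaw', np.float64(0.314))
```

```bash
python3 - <<'E'
s=open("h.py").read()
s=s.replace('k=(R[:,0]>-.02)&(R[:,0]<.05)&(R[:,1]>-.04)&(R[:,1]<.105);R=R[k]','''k=(R[:,0]>-.02)&(R[:,0]<.05)&(R[:,1]>-.04)&(R[:,1]<.105)
    m=np.zeros(f.shape[:2],np.uint8);m[vv[k],uu[k]]=1
    _,lab,st,_=cv2.connectedComponentsWithStats(m);i=1+st[1:,4].argmax();R=R[k][lab[vv[k],uu[k]]==i];print(st[1:].tolist())''')
open("h.py","w").write(s)
E
python3 look.py
```

```text
[ 0.48459971 -0.0387839   4.67934931] [0.57154245 0.03049372 0.01367725] 17.475
red_tube conf 0.49 npix 131 rect [234.6, 203.6, 24.7, 9.1] centre in reader [0.028  0.0381] yaw 0.037
blue_tube conf 0.41 npix 87 rect [263.6, 188.5, 19.8, 9.2] centre in reader [ 0.0174 -0.0865] yaw 0.007
[[257, 195, 2, 2, 2], [254, 197, 2, 2, 2], [248, 199, 5, 5, 12], [244, 203, 3, 3, 3], [253, 204, 4, 2, 6], [236, 206, 22, 12, 104], [259, 206, 3, 2, 4], [265, 209, 1, 1, 1], [229, 213, 4, 3, 4]]
start (104, np.float64(-0.0192), np.float64(0.0495), 'y at x=.02:', np.float64(0.0609), 'yaw', np.float64(0.004))
[[241, 204, 21, 11, 102], [229, 210, 9, 6, 11]]
now (102, np.float64(-0.0199), np.float64(0.049), 'y at x=.02:', np.float64(0.0396), 'yaw', np.float64(0.009))
```

Request:
move_arm:
  moves: [0,0,-0.005,0,0,0,-0.008,0,0.0145,0,-0.008,0,0.0145,0,-0.006,0,0.0145,0,-0.003,0,0.0145,0,-0.0015,0,0.0145,0,0,0,0.0145,0,0,0,0.0125,0,0,0,0.0095,0,0,0,0.0065,0,0,0,0.0035,0,0,0,0.0005,0,0,0,-0.0025,0,0,0,-0.0055,0,0,0,-0.0085,0,0,0,-0.0115,0,0,0,-0.0145,0,0,0,-0.0145,0,0,0]

```text
time: 19.95
eef_pos: [0.5717, 0.0156, 0.0136]
tcp_rot: [2.214, 2.228, 0.0]
force: [-0.6, 0.3, 4.7]
gripper_width: 0.003
grasp_force: 2.3
```

```bash
python3 look.py
```

```text
[-0.30458016 -0.26901555  4.57305435] [0.57167477 0.015815   0.0136614 ] 20.05
none
blue_tube conf 0.61 npix 63 rect [270.5, 191.3, 10.9, 8.5] centre in reader [ 0.0074 -0.0851] yaw -0.019
[[257, 195, 2, 2, 2], [254, 197, 2, 2, 2], [248, 199, 5, 5, 12], [244, 203, 3, 3, 3], [253, 204, 4, 2, 6], [236, 206, 22, 12, 104], [259, 206, 3, 2, 4], [265, 209, 1, 1, 1], [229, 213, 4, 3, 4]]
start (104, np.float64(-0.0192), np.float64(0.0495), 'y at x=.02:', np.float64(0.0609), 'yaw', np.float64(0.004))
[[244, 202, 21, 10, 101], [241, 206, 2, 2, 2], [229, 208, 11, 8, 13]]
now (101, np.float64(-0.0198), np.float64(0.05), 'y at x=.02:', np.float64(0.0245), 'yaw', np.float64(0.017))
```

Tracking as planned (0.0245). Same stroke again.

Request:
move_arm:
  moves: [0,0,-0.005,0,0,0,-0.008,0,0.0145,0,-0.008,0,0.0145,0,-0.006,0,0.0145,0,-0.003,0,0.0145,0,-0.0015,0,0.0145,0,0,0,0.0145,0,0,0,0.0125,0,0,0,0.0095,0,0,0,0.0065,0,0,0,0.0035,0,0,0,0.0005,0,0,0,-0.0025,0,0,0,-0.0055,0,0,0,-0.0085,0,0,0,-0.0115,0,0,0,-0.0145,0,0,0,-0.0145,0,0,0]

```text
time: 22.52
eef_pos: [0.5718, 0.0011, 0.0136]
tcp_rot: [2.214, 2.228, 0.0]
force: [-0.5, -0.4, 5.0]
gripper_width: -0.001
grasp_force: 2.3
```

```bash
python3 look.py | grep -v '^\[\['
```

```text
[-0.78118881 -0.85622564  4.85591685] [0.57179938 0.0012905  0.01365681] 22.625
red_tube conf 0.64 npix 118 rect [243.7, 199.0, 19.8, 12.3] centre in reader [0.0268 0.0085] yaw 0.02
blue_tube conf 0.46 npix 94 rect [267.2, 189.5, 16.5, 10.2] centre in reader [ 0.0112 -0.086 ] yaw 0.009
start (104, np.float64(-0.0192), np.float64(0.0495), 'y at x=.02:', np.float64(0.0609), 'yaw', np.float64(0.004))
now (98, np.float64(-0.0198), np.float64(0.05), 'y at x=.02:', np.float64(0.0106), 'yaw', np.float64(0.003))
```

Request:
move_arm:
  moves: [0,0,-0.005,0,0,0,-0.008,0,0.013,0,-0.008,0,0.013,0,-0.006,0,0.013,0,-0.003,0,0.013,0,-0.0015,0,0.013,0,0,0,0.013,0,0,0,0.011,0,0,0,0.008,0,0,0,0.005,0,0,0,0.002,0,0,0,-0.001,0,0,0,-0.004,0,0,0,-0.006,0,0,0,-0.008,0,0,0,-0.008,0,0,0,-0.008,0,-0.003,0,-0.008,0,-0.02,0,-0.008,0,-0.05,0]

```text
time: 25.22
eef_pos: [0.5709, -0.0065, 0.0639]
tcp_rot: [-2.213, -2.227, 0.002]
force: [0.8, 1.1, 0.3]
gripper_width: -0.001
grasp_force: 0.0
```

```bash
python3 look.py | grep -v '^\[\['; python3 - <<'E'
from plant import *
from h import *
q=np.load("q.npy")
b=grab_frame("scene");a=grab_frame("top")
im=np.hstack([p["frame"][r:r+75,c:c+75] for p,r,c in((b,160,220),(a,160,225))])
cv2.imwrite("pics/k.png",cv2.resize(im,None,fx=5.3,fy=5.3,interpolation=cv2.INTER_CUBIC))
print((proj(b,w(q,[[-.036,0,.037],[.091,0,.041]]))-[220,160])*5.3)
E
```

```text
[1.79204749 0.10062939 1.56158342] [ 0.57404343 -0.00683315  0.06750956] 25.325
red_tube conf 0.48 npix 111 rect [244.7, 196.2, 21.4, 10.3] centre in reader [ 0.0358 -0.0008] yaw 0.02
blue_tube conf 0.41 npix 129 rect [260.0, 186.8, 23.9, 10.5] centre in reader [ 0.0326 -0.0854] yaw -0.007
start (104, np.float64(-0.0192), np.float64(0.0495), 'y at x=.02:', np.float64(0.0609), 'yaw', np.float64(0.004))
now (103, np.float64(-0.0197), np.float64(0.0497), 'y at x=.02:', np.float64(0.0011), 'yaw', np.float64(0.023))
[[276.2309742  259.58494567]
 [107.26796488 187.11863413]]
```

View pics/k.png

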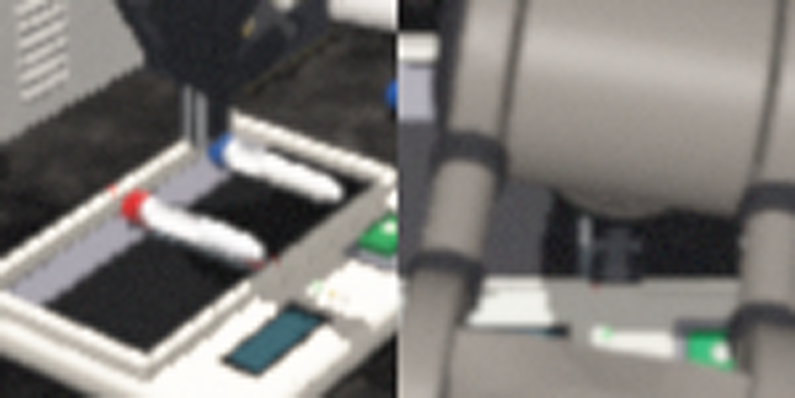

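Request:
move_arm:
  moves: [-0.012,-0.018,0,0,-0.024,-0.036,0,0,-0.036,-0.054,0,0,-0.048,-0.072,0,0,-0.0609,-0.0911,0,0,-0.0609,-0.0911,0.01,0,-0.0609,-0.0911,0.03,0,-0.0609,-0.0911,0.04,0,-0.0609,-0.0911,0.04,0,-0.0609,-0.0911,0.04,0]

```text
time: 26.78
eef_pos: [0.4813, -0.0679, 0.0238]
tcp_rot: [2.214, 2.229, 0.0]
force: [-0.7, -0.2, -0.3]
gripper_width: 0.001
grasp_force: 0.0
```

```bash
python3 look.py | grep -v '^\[\['; python3 - <<'E'
from plant import *
from h import *
b=grab_frame("scene");p=sense()["eef_pos"]
u=proj(b,[p+[0,0,.0314],w(np.load("q.npy"),[[-.071,-.066,.04]])[0]]);print(u)
f=b["frame"];g=(f[...,1].astype(int)-f[...,2]>40)&(f[...,1].astype(int)-f[...,0]>10)
g[:170]=0;ys,xs=np.nonzero(g);print("green",len(xs),xs.min(),xs.max(),ys.min(),ys.max())
c,r=u[0].round().astype(int);print(f[r-10:r+10,c-10:c+10].max(2))
E
```

```text
[-0.35388021  0.44481628  0.11369006] [ 0.48138422 -0.06805987  0.02406621] 26.875
none
blue_tube conf 0.49 npix 143 rect [258.8, 186.5, 25.1, 12.3] centre in reader [ 0.0335 -0.0866] yaw -0.018
start (104, np.float64(-0.0192), np.float64(0.0495), 'y at x=.02:', np.float64(0.0609), 'yaw', np.float64(0.004))
now (107, np.float64(-0.0197), np.float64(0.0497), 'y at x=.02:', np.float64(0.0005), 'yaw', np.float64(-0.008))
[[293.49406411 198.29376723]
 [293.49786691 202.46947573]]
green 41 288 298 201 207
[[225 191 145 122  96  69  49  55  64  48  45  39  41  36  39  40  39  39
   40  47]
 [236 234 235 231 189 125  72  73  96  59  65  49  44  40  39  43  41  46
   48  56]
 [196 222 238 239 235 225 141  87 114  73 101  91  52  38  38  40  50  54
   61  64]
 [146 172 191 199 224 227 143  96 118  80 121 115  56  39  39  45  59  66
   70  70]
 [ 81 113 136 149 171 173  97  92 118  86 122 117  56  40  40  43  58  71
   72  65]
 [ 67  53  63  80 114 127  77  92 117  86 124 114  56  43  38  41  60  68
   64  64]
 [145  66  41  45  56  63  57  90 108  84 125 109  55  36  39  41  59  62
   62  58]
[... 406 characters left out ...]
 252 238
  231 229]
 [220 166 165 167 162 167 201 251 248 188 116 121 172 219 231 234 228 183
  176 174]
 [239 182 166 164 159 165 177 222 211 140 109 103 109 122 132 147 157 162
  164 164]
 [205 170 163 156 157 155 137 125 117 119 130 116  97  98  99 111 132 158
  160 163]
 [171 179 174 159 153 137 110  97  99 111 127 116  98  95  96  99 112 131
  144 162]
 [193 237 229 169 136 114 102  95  96  98 106  98  97  98  97  93  93 101
  114 147]
 [242 251 229 145 107 102 102  99 100  96  96  98  97  96  92  89  95 101
  122 150]
 [252 247 189 113  92  96  99 100 102 101 104  99  93  92  89  96  99 122
  147 161]
 [253 239 171 121  93  92  93  96  97 100 104  98  93  91  97 101 120 145
  160 164]]
```

Request:
move_arm:
  moves: [0,0,0.006,0,0,0,0.012,0,0,0,0.015,0,0,0,0.017,0,0,0,0.019,0,0,0,0.0205,0,0,0,0.0205,0,0,0,0.0205,0]

```text
time: 28.02
eef_pos: [0.4806, -0.068, 0.0036]
tcp_rot: [-2.214, -2.229, 0.0]
force: [-4.4, 0.7, 8.2]
gripper_width: 0.004
grasp_force: 4.1
```

Request:
move_arm:
  moves: [0,0,0,0,0,0,-0.004,0,0,0,-0.01,0,0,0,-0.04,0,0,0,-0.09,0,0,0,-0.12,0,-0.05,0,-0.12,0,-0.1,0,-0.12,0,-0.15,0,-0.12,0,-0.15,0,-0.12,0,-0.15,0,-0.12,0]

```text
time: 29.4
eef_pos: [0.4817, -0.2177, 0.123]
tcp_rot: [-2.215, -2.228, -0.0]
force: [-0.1, 0.5, -0.4]
gripper_width: -0.0
grasp_force: 0.0
```

```bash
python3 look.py | grep -v '^\[\['; python3 - <<'E'
from plant import *
from h import *
q=np.load("q.npy");a=grab_frame("top");print(white(a,a["frame"],q))
E
```

```text
[ 0.10643774 -0.15174607  0.02879063] [ 0.48185907 -0.21691096  0.12312906] 29.5
red_tube conf 0.49 npix 133 rect [244.5, 195.9, 23.0, 13.6] centre in reader [ 0.031  -0.0014] yaw 0.008
blue_tube conf 0.68 npix 118 rect [259.9, 185.3, 25.7, 13.4] centre in reader [ 0.0284 -0.0854] yaw -0.023
start (104, np.float64(-0.0192), np.float64(0.0495), 'y at x=.02:', np.float64(0.0609), 'yaw', np.float64(0.004))
now (106, np.float64(-0.0197), np.float64(0.0497), 'y at x=.02:', np.float64(0.0006), 'yaw', np.float64(-0.015))
[[259, 184, 7, 25, 161]]
(161, np.float64(-0.0198), np.float64(0.0481), 'y at x=.02:', np.float64(-0.0004), 'yaw', np.float64(0.023))
```

Both cameras put the tube within 1 mm of the line, and the key has been pressed and released.

```bash
python3 -c "
from plant import *
print(sign_off())"
```

```text
the job is handed in; nothing more can be done
None
```

I rolled the red-capped tube onto the scan line (both cameras put it within about 1 mm), then pressed the read key to its stop and released it. The blue tube looked unmoved, the arm ended clear of everything, and the job is handed in with no verdict shown.

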